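Offer up the cupboard door and hold its hinge knuckles in line for the pins

ROBOT

A 7-joint arm with a two-finger parallel gripper is mounted at the origin on the work surface. World frame = base frame: x ahead of the robot, y to its left, z up, the work surface at z = 0. Lengths are in m, angles in rad, forces in N, time in s.
With the tool pointing down it reaches from about 0.4 to 0.875 m from the base axis. Payload 19.3 kg.
Tool frame: the origin (TCP) lies midway between the tips of the shut fingers; the grasp point (between the pads) lies bot.grip_point_offset behind it (bot.grip_point_offset is the distance from the TCP to the grasp point, in m); z points along the fingers, y is the direction in which the jaws open and shut (so a half turn about z gives the same grasp; the last joint's range is limited). The gripper opens to 85 mm and grips with 20 to 120 N. Pads are 22 mm wide; open, the fingers measure 114 mm over their backs; the gripper's body (76 mm by 85 mm) begins 54 mm behind the grasp point. The pads swing forward as they close: fully open they stand 13 mm farther back than shut.
Start: joints at [1.054, 0.521, -0.036, 1.599, 0.021, 1.021, -0.113], TCP at [0.27, -0.564, 0.206] pointing down, gripper open.
Joint ranges: [-2.91, 2.91], [-0.3, 2.13], [-1.5, 1.42], [0.17, 2.43], [-1.26, 4.41], [0.16, 1.93], [-2.52, 2.52]. Speed limits (rad/s): [1.89, 1.89, 2.39, 2.39, 3.01, 3.01, 3.01].

INTERFACE

Orientations are given as [roll, pitch, yaw] about the fixed x, y, z axes, in that order (R = Rz(yaw) Ry(pitch) Rx(roll)).
In Python, from workcell import bot gives the robot as it stands.
- The arm moves only by the tool servo_tool, never from a script. Its argument "rows" is a list that holds one entry, the list of rows, each a list of 6 numbers: the shift along the tool's x, y, z in cm, then the turn, a rotation vector about the tool's x, y, z in degrees. A call has 1 to 5 rows; each row shifts and turns the commanded pose from where the row before left it, along the tool's axes as they then stand; what a row does not reach is not made up. A row lasts 1/8 s, in which the tool goes at most 62.5 mm and 10.7 degrees, less where a joint would pass 70% of its speed; a pose out of reach is approached as far as the arm can. A call is refused whole if a number of a shift passes 6.25 or a number of a turn 10.7, either way. A call with a gripper value outside its range is refused whole. "grip" is the opening, from -1 (shut) to 1 (fully open), so that 0 is half open, set as the call begins (left out, the last holds). The fingers move at their own pace and stop on an object; "squeeze" is the grip in N (left out, the last holds). Time passes only in rows, so rows that do not move let the fingers close. It gives the time, the measured TCP pose, the force and the opening at its end, in the units of the state.
- bot.observe(): the state, without advancing time (a new reading comes with each control period).
- bot.grab_frame(name): name is "side" or "top"; returns a dict with "image" (420x560x3 uint8, red, green, blue), "K" (3x3 intrinsics, pixels), "R" (3x3) and "t" (3): a world point X has camera coordinates R X + t. Camera axes: x right, y down, z forward; pixel columns grow to the right and rows downward; lengths in m; the calibration is good to about 2 mm. A picture is of the moment at which its call begins. There is no depth.
- bot.job_done(): hands the job in, once; it reports no verdict.
The state is a dict: "clock": time; "qpos": joint angles; "qd": joint speeds; "joint_efforts": joint torques, N m; "position": TCP position; "tool_rot": TCP orientation; "force": force on the tool from outside, world axes, zero at the start; "moment": the same for the moment, N m; "grip_width": finger opening in m.
Only numpy, scipy, OpenCV 4.12 (cv2) and the standard library are available. Lean on these libraries where they do the work, as an engineer would, in place of code of your own. Each camera call takes 0.05 s, during which the arm holds its last target.

TASK

The small door of the desk cupboard is to be hung again: lift it out of the record sorter, bring its two hinge knuckles in between the knuckles on the cupboard's front so that the pin holes line up at both hinges, and finish while still holding the door there, still and upright in the air, so that a colleague can drop the pins in. Do not move the tray with the pins, the bottle or the screwdriver.

Things in the scene. Friction and masses are not known exactly. Their poses are not given: they have to be found in the camera images.
- door: Loose plain wooden cupboard door, 0.42 kg, standing upright in the sorter: 160 mm wide (x), 16 thick (y), 190 high (z). Origin: centre of the panel's underside. Hinge edge at x = -80; front face at y = +8. Centre of mass 6 mm from mid-width towards the hinge edge.
- door_top (a point): Middle of the door's top edge (door frame x = 0, y = 0, z = 190 mm); axes as the door's. From x = -45 to +75 mm the faces below the edge are bare wood, free to be pinched from above. On the front face are two steel hinge leaves (3 mm thick, x = -72 to -48, door z 14 to 76 and 114 to 176) and a knob 20 mm proud (x = 58, door z = 100, 22 mm across).
- door_upper (a point): Centre of the door's upper hinge knuckle: an upright steel tube, 20 mm outer and 12 mm hole diameter, 20 mm tall. In the door's frame x = -84, y = 19, z = 145 mm. Axes as the door's.
- door_lower (a point): Centre of the door's lower hinge knuckle, the same tube; in the door's frame x = -84, y = 19, z = 45 mm.
- hutch: Fixed wooden desk cupboard, 200 mm deep (x), 342 wide (y), 230 high; papers on top to 252 mm (x -30 to 90, y -10 to 150). Origin: centre of its underside. Its flat front, at x = -100, looks along -x. Hung and square open, the door's x axis points along the cupboard's -x (door yaw = cupboard yaw + pi), its panel 11 to 27 mm to the +y side of the pin axis. Any opening angle will do.
- jamb_upper (a point): On the pin axis, mid-gap between the cupboard's two upper-hinge knuckles (upright tubes, 20 mm outer, 12 mm hole, 18 tall): the door's upper knuckle centre belongs here. The gap is 26 mm high, open to the front. In the cupboard's frame x = -111, y = -15, z = 165. The axis is 11 mm in front of the wood, so a knuckle pushed in stops 1 mm too deep; sideways nothing guides it. Pins are 8 mm thick.
- jamb_lower (a point): The same point of the lower hinge; cupboard frame x = -111, y = -15, z = 65 mm. The cupboard's hinge leaves are screwed to the 40 mm wide stile at y = -53 to -13; the door opening is y = -13 to 153. With the holes in line the door's lower edge is 20 mm above the desk.
- sorter: Fixed steel record sorter, origin at the centre of its underside: base 140 (x) by 136 mm, 4 mm thick, with upright wire dividers 70 mm high and slots along x. The door stands on the base in the middle slot, its axes along the sorter's, with 2 to 5 mm of play. Record books up to 128 mm high stand in other slots. Lift the door 75 mm or more to clear the dividers.
- pin_tray: Bystander: loose steel tray 110 x 70 x 22 mm with the two hinge pins in it. Origin: centre of its underside. Leave it.
- sanitiser: Bystander: loose bottle, 66 mm diameter, 180 mm high. Origin: centre of its underside. Leave it.
- screwdriver: Bystander: loose screwdriver 150 mm long lying on top of the cupboard, at its -y end, along its own x; origin underneath its middle. Leave it.
Mind the look-alikes: they are no part of the job. Several things look just like the sorter: the one meant starts farthest to the robot's right.

How it is judged:
On the way, in this order (a step that is already met when the one before it is completed fails the run):
1. the door is carried by the fingers, clear of the sorter (height (world z) of door above 0.012 m and contact force between the fingers and door above 1 N and contact force between door and sorter below 0.1 N), for 0.2 s.
2. both door knuckles have entered the gaps between the cupboard's knuckles (distance between door_upper and jamb_upper below 0.012 m and distance between door_lower and jamb_lower below 0.012 m and contact force between the fingers and door above 1 N), for 0.1 s.
At the end, for the whole second after the job is handed in: The fingers still hold the door (more than 2 N), still (under 20 mm/s), its lower edge more than 12 mm above the desk; at the upper and at the lower hinge alike the door knuckle sits in the gap between the cupboard's knuckles (within 5 mm in height) with its hole within 4 mm of the pin axis (horizontal distance between door_upper and jamb_upper below 0.004 m and horizontal distance between door_lower and jamb_lower below 0.004 m and z of door_upper in the frame of jamb_upper between -0.005 and 0.005 m and z of door_lower in the frame of jamb_lower between -0.005 and 0.005 m and contact force between the fingers and door above 2 N and contact force between door and sorter below 0.1 N and height (world z) of door above 0.012 m and linear speed of door below 0.02 m/s); the arm keeps its last pose, push and grip.
It fails at once if the tray with the pins was moved more than 20 mm (distance of pin_tray from where it was at the start of the episode above 0.02 m).
It fails at once if the bottle was moved more than 20 mm (distance of sanitiser from where it was at the start of the episode above 0.02 m).
It fails at once if the screwdriver was moved more than 20 mm (distance of screwdriver from where it was at the start of the episode above 0.02 m).
It also fails if it takes over 42 s, if anything falls off the work surface, if the arm or the gripper's body presses on something with over 40 N, if the wrist force passes 120 N, or if a joint passes its speed limit or range.

## Working session

There is one attempt and no reset: what is moved stays moved. The work goes in short steps, Python scripts to look and compute and a tool call to move; the robot and the scene stay as the last step left them, time stands still between calls to the robot, and variables do not carry over. Pictures are saved under pics/ and viewed, and the job is handed in when it is done.

Besides the shell and the picture viewer there is one more tool, called after "Emit:" as name(argument=value, ...) on one line, values as JSON. servo_tool: Moves the arm, as the interface text tells. Its arguments: {"type":"object","properties":{"rows":{"type":"array"},"grip":{"type":"number"},"squeeze":{"type":"number"}},"required":["rows"]}

```bash
ls; mkdir -p pics; python3 - <<'E'
from workcell import bot
import cv2,pickle
s=bot.observe();print({k:s[k] for k in s})
print(bot.grip_point_offset)
fr={}
for n in("side","top"):
    f=bot.grab_frame(n);fr[n]=f
    cv2.imwrite(f"pics/{n}0.png",cv2.resize(f["image"][:,:,::-1],(784,588),interpolation=cv2.INTER_CUBIC));print(n,f["K"],f["R"],f["t"])
pickle.dump(fr,open("f0.pkl","wb"))
E
```

```text
pics
{'clock': 0.0, 'qpos': array([ 1.05380538,  0.52203326, -0.0363209 ,  1.59996829,  0.02121443,
        1.02110213, -0.11279782]), 'qd': array([ 0.00069461,  0.00117794, -0.0011731 , -0.00137316,  0.00085145,
       -0.00134356,  0.00090648]), 'joint_efforts': array([-1.07495322e-03, -9.27126002e+01,  1.97923064e+00, -3.69926977e+01,
        1.76764122e-02,  8.27162003e-03, -7.87523902e-06]), 'position': array([ 0.26985365, -0.56335343,  0.20512805]), 'tool_rot': array([-3.14047103e+00,  9.50141146e-05,  4.46784395e-01]), 'force': array([ 0.37038484, -0.06225035,  0.09620729]), 'moment': array([ 0.02042725,  0.00982587, -0.00253244]), 'grip_width': 0.08542652606075297}
0.0187
side [[415.15717127   0.         280.86036553]
 [  0.         415.15717127 207.73399549]
 [  0.           0.           1.        ]] [[ 0.97264896 -0.23191534  0.01301067]
 [-0.17073361 -0.75178572 -0.63692093]
 [ 0.15749297  0.61727912 -0.77081934]] [-0.56045378  0.15497129  1.01578791]
top [[410.34901753   0.         284.37818855]
 [  0.         410.34901753 204.3808325 ]
 [  0.           0.           1.        ]] [[ 0.00329936 -0.99996671  0.0074627 ]
 [-0.99569481 -0.00397639 -0.09260689]
 [ 0.09263348 -0.00712503 -0.99567478]] [-0.05914832  0.55411277  1.08177845]
```

View pics/side0.png

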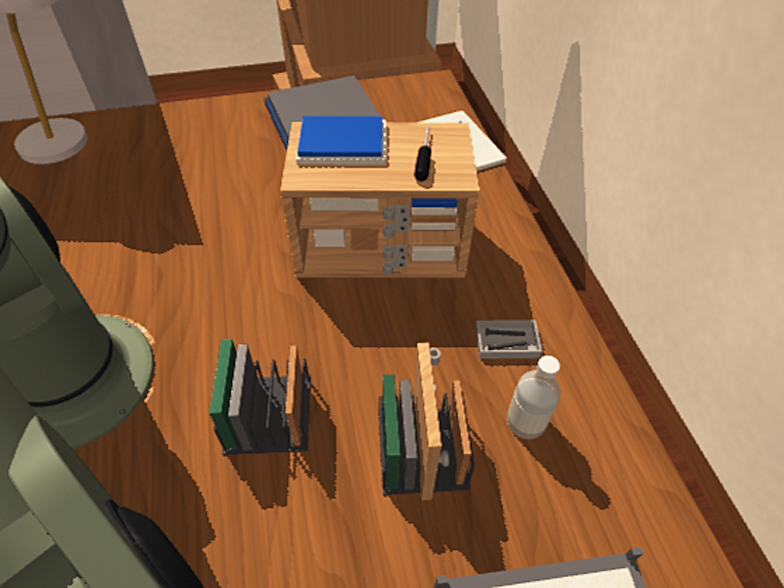

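View pics/top0.png

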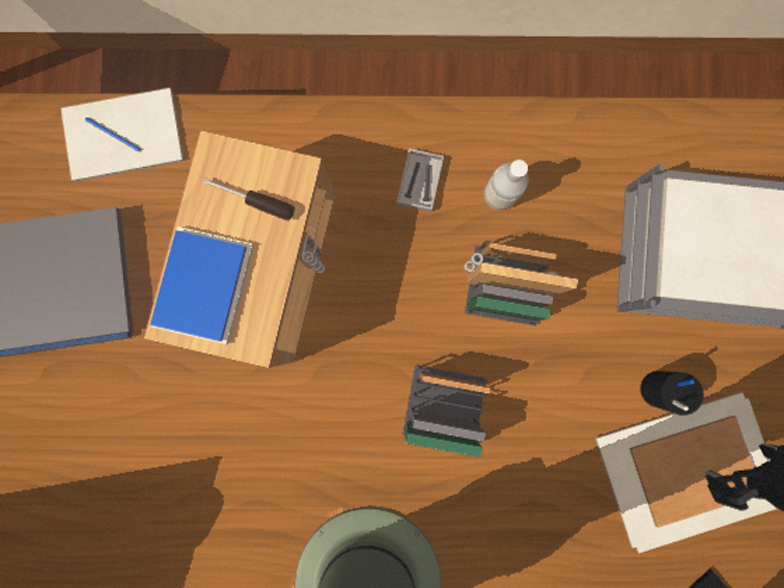

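```bash
python3 - <<'E'
import cv2,pickle
fr=pickle.load(open("f0.pkl","rb"))
def crop(n,x0,y0,w,h,o,s):
    im=fr[n]["image"][y0:y0+h,x0:x0+w,::-1]
    cv2.imwrite(o,cv2.resize(im,None,fx=s,fy=s,interpolation=cv2.INTER_CUBIC))
crop("top",315,155,120,90,"pics/a.png",6)
crop("side",255,235,110,130,"pics/b.png",4.5)
crop("top",95,85,150,185,"pics/c.png",3.2)
crop("side",190,70,160,140,"pics/d.png",4)
E
```

```text
(no output)
```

View pics/a.png

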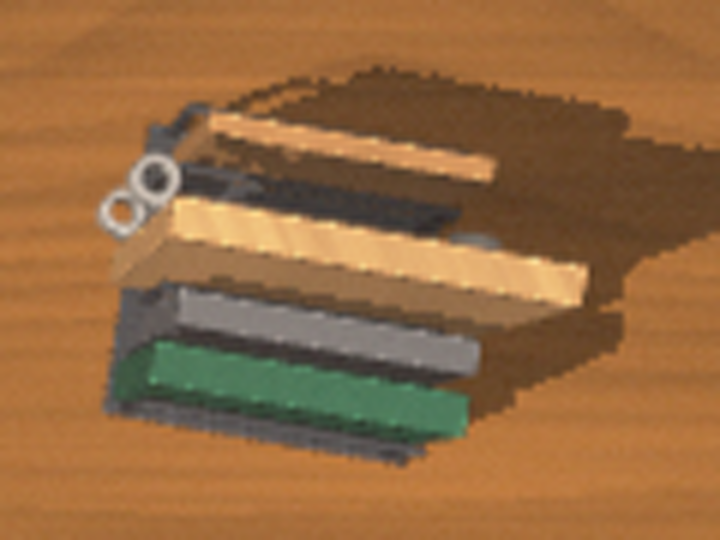

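View pics/b.png

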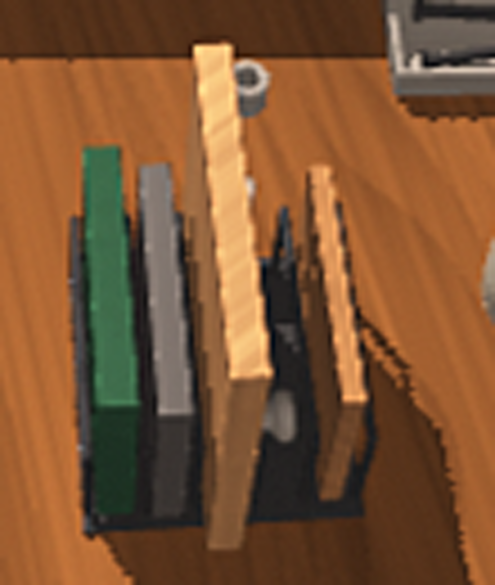

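View pics/c.png

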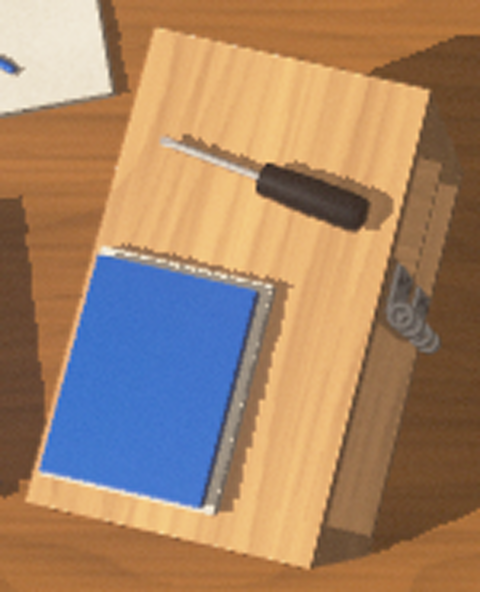

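View pics/d.png

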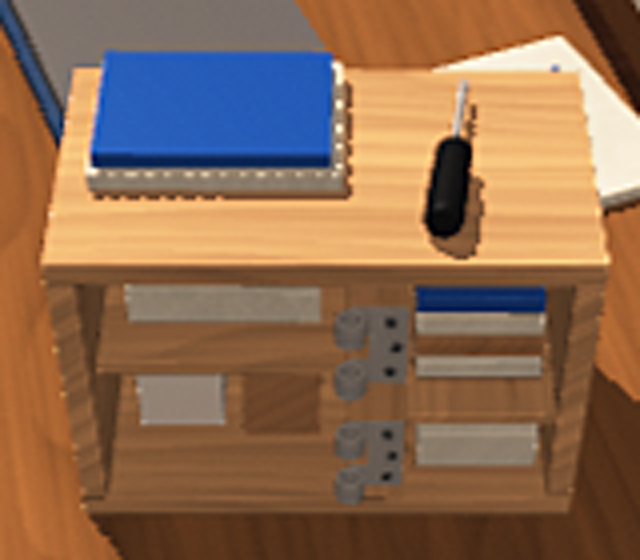

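```bash
cat > h.py <<'E'
import numpy as np, cv2, pickle
from scipy.optimize import least_squares
def proj(f,X):
    X=np.atleast_2d(X); c=X@f["R"].T+f["t"]; p=c@f["K"].T; return p[:,:2]/p[:,2:]
def full(uv,s,o): return (np.array(uv,float)+.5)/s-.5+np.array(o)
def Rz(a): c,s=np.cos(a),np.sin(a); return np.array([[c,-s,0],[s,c,0],[0,0,1]])
def fit(fr,obs,x0,fixz=None):
    # obs: list (cam, local pt, uv)
    def res(p):
        z=p[3] if fixz is None else fixz
        r=[]
        for n,l,uv in obs:
            r.append(proj(fr[n],Rz(p[2])@np.array(l)+[p[0],p[1],z])[0]-uv)
        return np.concatenate(r)
    s=least_squares(res,x0 if fixz is None else x0[:3],loss="soft_l1")
    return s.x,res(s.x).reshape(-1,2)
E
cat > fit0.py <<'E'
from h import *
fr=pickle.load(open("f0.pkl","rb"))
A=lambda l,u:("top",l,full(u,6,(315,155)))
B=lambda l,u:("side",l,full(u,4.5,(255,235)))
C=lambda l,u:("top",l,full(u,3.2,(95,85)))
D=lambda l,u:("side",l,full(u,4,(190,70)))
m=lambda *a:np.array(a)/1000
door=[A(m(-80,8,190),(178,198)),A(m(-80,-8,190),(172,237)),A(m(80,8,190),(588,265)),A(m(80,-8,190),(582,305)),
A(m(-84,19,155),(157,181)),A(m(-84,19,55),(122,212)),
B(m(-80,-8,190),(195,45)),B(m(-80,8,190),(231,45)),B(m(80,8,190),(271,374)),B(m(80,-8,190),(230,378)),B(m(80,-8,0),(208,547)),B(m(80,8,0),(241,548)),B(m(-84,19,155),(250,80))]
hut=[C(m(100,-171,230),(155,28)),C(m(-100,-171,230),(429,90)),C(m(-100,171,230),(313,569)),C(m(100,171,230),(27,502)),C(m(-111,-15,196),(404,315)),
D(m(-100,171,230),(42,265)),D(m(-100,-171,230),(608,265)),D(m(100,-171,230),(578,72)),D(m(100,171,230),(72,68)),D(m(-100,171,0),(92,513)),D(m(-100,-171,0),(570,511)),
D(m(-111,-15,196),(352,317)),D(m(-111,-15,152),(350,368)),D(m(-111,-15,96),(352,428)),D(m(-111,-15,52),(349,475))]
for nm,o,x0 in(("door",door,[.6,-.2,-1.7,.0]),("hutch",hut,[.6,.3,1.35,0])):
  for fz in (None,0.004 if nm=="door" else 0.):
    p,r=fit(fr,o,x0,fz);print(nm,p.round(4),np.degrees(p[2]).round(2))
    if fz is not None:
      for q,e in zip(o,r): print(q[0],q[1],e.round(2))
E
python3 fit0.py
```

```text
door [ 0.5577 -0.2687 -1.7376  0.0099] -99.56
door [ 0.5585 -0.2676 -1.7384] -99.6
top [-0.08   0.008  0.19 ] [-1.5  -0.74]
top [-0.08  -0.008  0.19 ] [-1.6  -0.43]
top [0.08  0.008 0.19 ] [-1.1  -0.08]
top [ 0.08  -0.008  0.19 ] [-1.08  0.09]
top [-0.084  0.019  0.155] [-1.12 -0.71]
top [-0.084  0.019  0.055] [-0.67 -0.48]
side [-0.08  -0.008  0.19 ] [-0.25  0.7 ]
side [-0.08   0.008  0.19 ] [-0.38  0.32]
side [0.08  0.008 0.19 ] [0.11 1.54]
side [ 0.08  -0.008  0.19 ] [0.27 1.17]
side [ 0.08  -0.008  0.   ] [-0.16  1.87]
side [0.08  0.008 0.   ] [-0.03  1.18]
side [-0.084  0.019  0.155] [-0.56  0.2 ]
hutch [0.5964 0.2032 1.3517 0.0046] 77.45
hutch [0.5972 0.206  1.3514] 77.43
top [ 0.1   -0.171  0.23 ] [-1.43 -0.41]
top [-0.1   -0.171  0.23 ] [-0.56 -0.45]
top [-0.1    0.171  0.23 ] [-1.13 -0.21]
top [0.1   0.171 0.23 ] [-1.19  0.27]
top [-0.111 -0.015  0.196] [-2.05 -0.34]
side [-0.1    0.171  0.23 ] [-0.35  0.45]
side [-0.1   -0.171  0.23 ] [0.74 0.49]
side [ 0.1   -0.171  0.23 ] [ 0.2 -0. ]
side [0.1   0.171 0.23 ] [0.28 0.67]
side [-0.1    0.171  0.   ] [-1.62  1.25]
side [-0.1   -0.171  0.   ] [-0.08  1.43]
side [-0.111 -0.015  0.196] [-0.12  1.14]
side [-0.111 -0.015  0.152] [0.27 1.35]
side [-0.111 -0.015  0.096] [-0.37  1.67]
side [-0.111 -0.015  0.052] [0.27 1.13]
```

```bash
cat > fit1.py <<'E'
import io,contextlib
with contextlib.redirect_stdout(io.StringIO()):
    from fit0 import *
from scipy.spatial.transform import Rotation as Ro
def corr(f,c):
    g=dict(f); g["R"]=Ro.from_rotvec(c[:3]).as_matrix()@f["R"]; g["t"]=f["t"]+c[3:]; return g
def run(groups,x0,z):
    def res(p,full=False):
        fc={"top":corr(fr["top"],p[:6]),"side":corr(fr["side"],p[6:12])}
        r=[]
        for i,g in enumerate(groups):
            q=p[12+3*i:15+3*i]
            for n,l,uv in g: r.append((proj(fc[n],Rz(q[2])@np.array(l)+[q[0],q[1],z[i]])[0]-uv)/0.5)
        pr=p[:12]/np.tile([.002]*3+[.002]*3,2)
        return np.concatenate(r+([] if full else [pr]))
    s=least_squares(res,np.r_[np.zeros(12),x0],loss="soft_l1",x_scale=np.r_[[.002]*12,[.01]*(len(x0))])
    return s.x,res(s.x,True)*0.5,s
if __name__=="__main__":
    p,r,s=run([door,hut],[.558,-.268,-1.738,.597,.206,1.351],[.004,0])
    cov=np.linalg.inv(s.jac.T@s.jac)
    print("cam",(p[:12]*1000).round(2)); print("door",p[12:15].round(4),"hutch",p[15:].round(4),np.degrees(p[[14,17]]).round(2))
    print("std",np.sqrt(np.diag(cov))[12:].round(4)); print("rms px",np.sqrt((r**2).mean()),abs(r).max())
    J=Rz(p[17])@m(-111,-15,0)+[*p[15:17],0]; print("jamb",J.round(4))
    D0=Rz(p[14])@m(-84,19,0)+[*p[12:14],0]; print("knuckle",D0.round(4),"shift",(J-D0).round(4))
    np.save("cam.npy",p)
E
python3 fit1.py
```

```text
cam [-0.99 -0.56  0.64  3.13  0.92  1.79  0.88 -0.33 -0.46  0.28 -1.13  2.97]
door [ 0.5586 -0.2674 -1.739 ] hutch [0.5975 0.2079 1.3515] [-99.64  77.44]
std [0.0016 0.0027 0.0049 0.0016 0.0028 0.003 ]
rms px 0.39521709879523087 1.3764390895253484
jamb [0.588  0.0963 0.    ]
knuckle [ 0.5914 -0.1878  0.    ] shift [-0.0034  0.284   0.    ]
```

Emit:
servo_tool(rows=[[[3,-1,-3,0,0,0],[5,-1.9,-2,0,0,0],[5,-1.9,-1,0,0,0],[5,-1.9,0,0,0,0],[5,-1.9,0,0,0,0]]], grip=1, squeeze=60)

```text
clock: 0.72
position: [0.4412, -0.3853, 0.2657]
tool_rot: [-3.142, 0.0, 0.447]
force: [0.5, -0.4, -1.1]
grip_width: 0.0855
```

Emit:
servo_tool(rows=[[[0,0,0,0,0,-10],[0,0,0,0,0,-10],[0,0,0,0,0,-10],[0,0,0,0,0,-10],[0,0,0,0,0,-10]]])

```text
clock: 1.35
position: [0.4401, -0.3866, 0.2654]
tool_rot: [-3.141, -0.0, 1.325]
force: [-0.2, 1.0, 0.1]
grip_width: 0.0854
```

```bash
cat > d.py <<'E'
import sys
from workcell import bot
import numpy as np
from scipy.spatial.transform import Rotation as Ro
def delta(x,y,z,yaw):
    s=bot.observe(); R=Ro.from_euler("xyz",s["tool_rot"]); T=Ro.from_euler("xyz",[np.pi,0,yaw])
    print("t",round(s["clock"],2),"pos",s["position"].round(4),"rpy",np.degrees(s["tool_rot"]).round(2),"w",round(s["grip_width"],4),"F",s["force"].round(1),"M",s["moment"].round(2))
    print("shift cm",(R.inv().apply(np.array([x,y,z])-s["position"])*100).round(2),"turn",np.degrees((R.inv()*T).as_rotvec()).round(2))
if __name__=="__main__":
    delta(*map(float,sys.argv[1:5]))
E
python3 d.py 0.5596 -0.2615 0.26 1.4026
```

```text
t 1.35 pos [ 0.4401 -0.3866  0.2654] rpy [-1.7997e+02 -1.0000e-02  7.5930e+01] w 0.0854 F [-0.2  1.   0.1] M [-0.01  0.02 -0.05]
shift cm [15.04  8.54  0.54] turn [-0.03 -0.01 -4.44]
```

Emit:
servo_tool(rows=[[[3.5,2.1,0,0,0,0],[4,2.2,0,0,0,0],[4,2.2,0,0,0,0],[3.5,2.1,0.5,0,0,0],[0,0,0,0,0,-4.4]]])

```text
clock: 1.98
position: [0.5627, -0.2593, 0.2598]
tool_rot: [-3.141, -0.002, 1.402]
force: [-0.8, -1.0, 0.4]
grip_width: 0.0858
```

```bash
python3 d.py 0.5596 -0.2615 0.26 1.4026; python3 - <<'E'
from workcell import bot
import cv2,pickle
fr={}
for n,(x0,y0,w,h) in (("side",(240,120,140,240)),("top",(300,130,160,130))):
    f=bot.grab_frame(n);fr[n]=f
    cv2.imwrite(f"pics/{n}1.png",cv2.resize(f["image"][y0:y0+h,x0:x0+w,::-1],None,fx=4 if n=="top" else 2.5,fy=4 if n=="top" else 2.5,interpolation=cv2.INTER_CUBIC))
pickle.dump(fr,open("f1.pkl","wb"))
E
```

```text
t 1.98 pos [ 0.5627 -0.2593  0.2598] rpy [-1.7995e+02 -1.0000e-01  8.0340e+01] w 0.0858 F [-0.8 -1.   0.4] M [-0.07  0.   -0.02]
shift cm [-0.26 -0.27 -0.02] turn [-0.05 -0.1  -0.02]
```

View pics/side1.png

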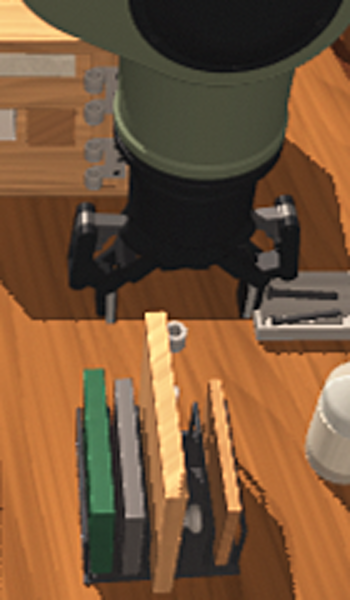

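View pics/top1.png

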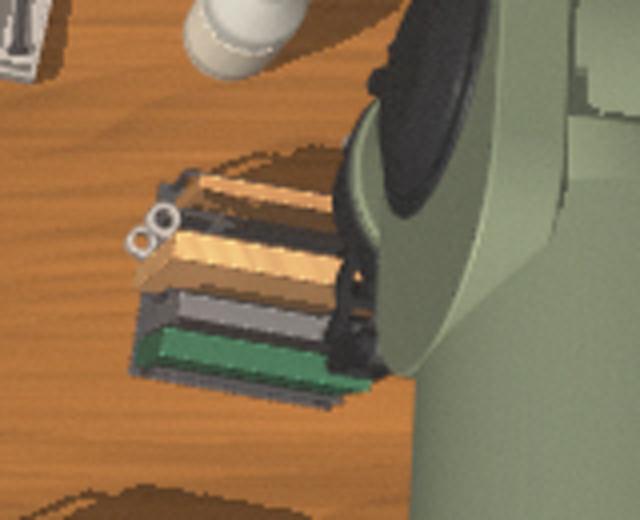

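```bash
python3 - <<'E'
from h import *
fr=pickle.load(open("f1.pkl","rb"))
for z in(.26,.273): print(proj(fr["side"],[.5627,-.2593,z]), proj(fr["side"],[.5627+.0495,-.2593-.0084,z]),proj(fr["side"],[.5627-.0495,-.2593+.0084,z]))
E
```

```text
[[308.97195318 256.97571335]] [[336.7312154  255.61549768]] [[281.01716886 258.34550969]]
[[309.45145772 252.96427404]] [[337.58669321 251.59977155]] [[281.11533654 254.33851908]]
```

Emit:
servo_tool(rows=[[[-0.25,-0.25,3.5,0,0,0],[0,0,3,0,0,0],[0,0,3,0,0,0],[0,0,1.2,0,0,0],[0,0,0,0,0,0]]])

```text
clock: 2.7
position: [0.5577, -0.2651, 0.1536]
tool_rot: [-3.141, -0.0, 1.395]
force: [1.0, -0.0, 0.2]
grip_width: 0.0854
```

```bash
python3 d.py 0.5596 -0.2615 0.15 1.4026; python3 - <<'E'
from workcell import bot
import cv2,pickle
fr={}
for n,(x0,y0,w,h) in (("side",(240,180,140,180)),):
    f=bot.grab_frame(n);fr[n]=f
    cv2.imwrite(f"pics/{n}2.png",cv2.resize(f["image"][y0:y0+h,x0:x0+w,::-1],None,fx=3.3,fy=3.3,interpolation=cv2.INTER_CUBIC))
E
```

```text
t 2.7 pos [ 0.5577 -0.2651  0.1536] rpy [-179.96   -0.     79.93] w 0.0854 F [ 1.  -0.   0.2] M [ 0.01  0.07 -0.02]
shift cm [0.39 0.12 0.36] turn [-0.04 -0.   -0.43]
```

View pics/side2.png

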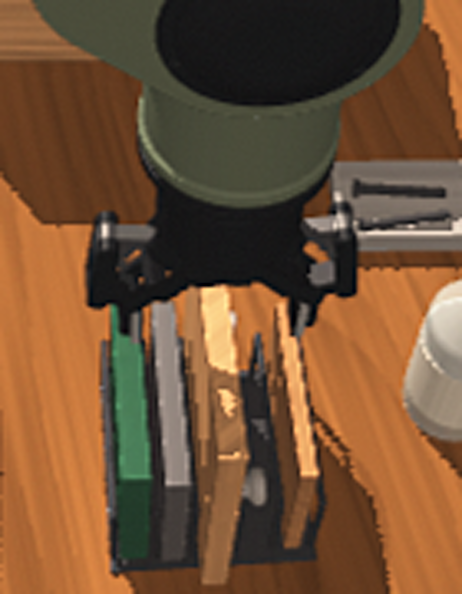

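Emit:
servo_tool(rows=[[[0.4,0.12,0.36,0,0,-0.4],[0,0,0,0,0,0]]])

```text
clock: 3.0
position: [0.5603, -0.2607, 0.1506]
tool_rot: [3.141, -0.0, 1.404]
force: [0.4, -0.2, -0.3]
grip_width: 0.0854
```

Emit:
servo_tool(rows=[[[0,0,0,0,0,0],[0,0,0,0,0,0],[0,0,0,0,0,0],[0,0,0,0,0,0],[0,0,0,0,0,0]]], grip=-1, squeeze=80)

```text
clock: 3.62
position: [0.5601, -0.2612, 0.1504]
tool_rot: [3.141, 0.0, 1.403]
force: [0.5, -0.4, 5.2]
grip_width: 0.0142
```

Emit:
servo_tool(rows=[[[0,0,0,0,0,0],[0,0,0,0,0,0],[0,0,0,0,0,0],[0,0,0,0,0,0]]])

```text
clock: 4.12
position: [0.5601, -0.2612, 0.1504]
tool_rot: [3.141, 0.0, 1.403]
force: [-0.1, 0.2, 5.9]
grip_width: 0.0141
```

```bash
python3 d.py 0.5596 -0.2615 0.15 1.4026
```

```text
t 4.12 pos [ 0.5601 -0.2612  0.1504] rpy [1.7996e+02 1.0000e-02 8.0400e+01] w 0.0141 F [-0.1  0.2  5.9] M [ 0.03 -0.09  0.  ]
shift cm [-0.04 -0.05  0.04] turn [0.04 0.01 0.03]
```

Emit:
servo_tool(rows=[[[0,0,-0.5,0,0,0],[0,0,-1.5,0,0,0],[0,0,-2,0,0,0],[0,0,-2,0,0,0],[0,0,-2,0,0,0]]])

```text
clock: 4.75
position: [0.5598, -0.2611, 0.2316]
tool_rot: [3.141, -0.0, 1.403]
force: [0.1, -0.2, -3.4]
grip_width: 0.0142
```

Emit:
servo_tool(rows=[[[0,0,-1.5,0,0,0],[0,0,-0.5,0,0,0],[0,0,0,0,0,0]]])

```text
clock: 5.12
position: [0.5598, -0.2611, 0.25]
tool_rot: [-3.141, -0.0, 1.403]
force: [-0.0, 0.2, -4.6]
grip_width: 0.0138
```

```bash
python3 d.py 0.56 -0.2612 0.25 1.4026; python3 - <<'E'
from workcell import bot
import cv2,pickle
fr={}
for n in("side","top"):
    f=bot.grab_frame(n);fr[n]=f
    cv2.imwrite(f"pics/{n}3.png",cv2.resize(f["image"][:,:,::-1],(784,588),interpolation=cv2.INTER_CUBIC))
pickle.dump(fr,open("f3.pkl","wb"))
E
```

```text
t 5.12 pos [ 0.5598 -0.2611  0.25  ] rpy [-179.99   -0.     80.4 ] w 0.0138 F [-0.   0.2 -4.6] M [-0.  0. -0.]
shift cm [-0.01  0.02  0.  ] turn [-0.01 -0.    0.04]
```

View pics/side3.png

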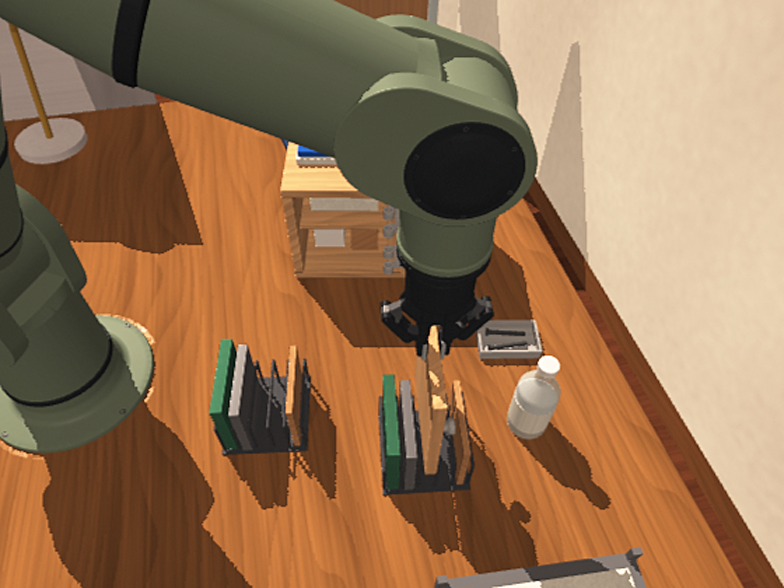

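View pics/top3.png

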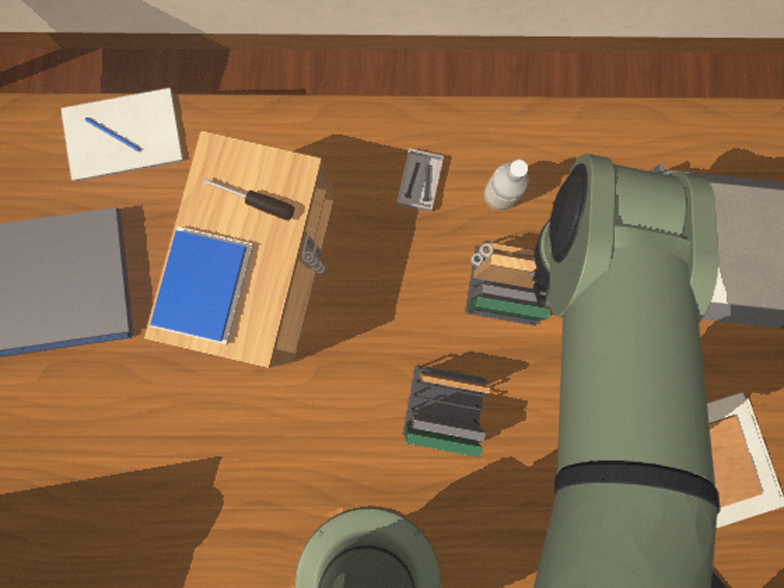

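Emit:
servo_tool(rows=[[[2,-0.37,0,0,0,0],[4,-0.74,0,0,0,0],[4.5,-0.83,0,0,0,0],[4.5,-0.83,0,0,0,0],[3,-0.55,0,0,0,0]]])

```text
clock: 5.85
position: [0.5569, -0.075, 0.25]
tool_rot: [3.142, -0.001, 1.406]
force: [0.3, -0.2, -2.7]
grip_width: 0.0138
```

Emit:
servo_tool(rows=[[[1.5,-0.27,0.5,0,0,0],[0,0,2,0,0,0],[0,0,3,0,0,0],[0,0,2,0,0,0],[0,0,0.7,0,0,0]]])

```text
clock: 6.48
position: [0.5562, -0.0632, 0.1666]
tool_rot: [-3.139, 0.0, 1.403]
force: [-0.2, -0.6, -3.6]
grip_width: 0.0141
```

Emit:
servo_tool(rows=[[[0,0,0,0,0,0],[0,0,0,0,0,0],[0,0,0,0,0,0]]])

```text
clock: 6.85
position: [0.5573, -0.0629, 0.1687]
tool_rot: [3.141, -0.0, 1.403]
force: [0.2, 0.5, -3.5]
grip_width: 0.0141
```

```bash
python3 d.py 0.5564 0.0229 0.1664 1.4026; python3 - <<'E'
from workcell import bot
import cv2,pickle
fr={}
for n,(x0,y0,w,h) in (("side",(190,70,160,220)),("top",(180,130,190,130))):
    f=bot.grab_frame(n);fr[n]=f
    s=2.7 if n=="side" else 4
    cv2.imwrite(f"pics/{n}4.png",cv2.resize(f["image"][y0:y0+h,x0:x0+w,::-1],None,fx=s,fy=s,interpolation=cv2.INTER_CUBIC))
pickle.dump(fr,open("f4.pkl","wb"))
E
```

```text
t 6.85 pos [ 0.5573 -0.0629  0.1687] rpy [179.94  -0.    80.39] w 0.0141 F [ 0.2  0.5 -3.5] M [0.01 0.08 0.01]
shift cm [ 8.45 -1.52  0.23] turn [ 0.06 -0.    0.03]
```

View pics/side4.png

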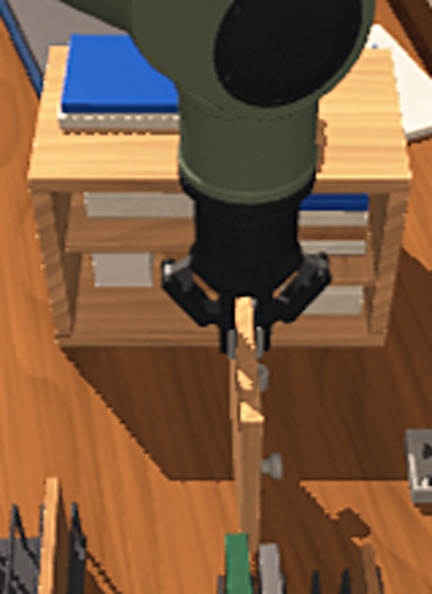

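View pics/top4.png

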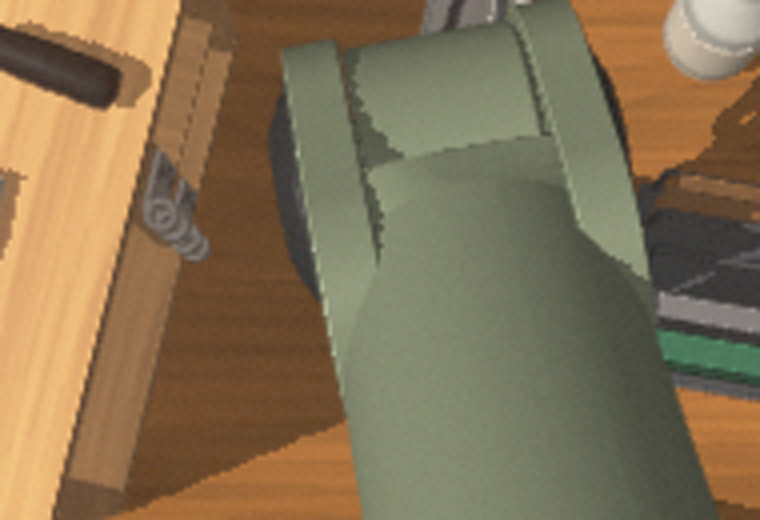

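```bash
python3 - <<'E'
from h import *
f3=pickle.load(open("f3.pkl","rb"));f4=pickle.load(open("f4.pkl","rb"))
def crop(f,x0,y0,w,h,o,s):
    cv2.imwrite(o,cv2.resize(f["image"][y0:y0+h,x0:x0+w,::-1],None,fx=s,fy=s,interpolation=cv2.INTER_CUBIC))
crop(f3["top"],325,160,80,75,"pics/e.png",8)
crop(f3["side"],275,220,70,130,"pics/f.png",4.5)
crop(f4["side"],260,170,60,110,"pics/g.png",5)
E
```

```text
(no output)
```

View pics/e.png

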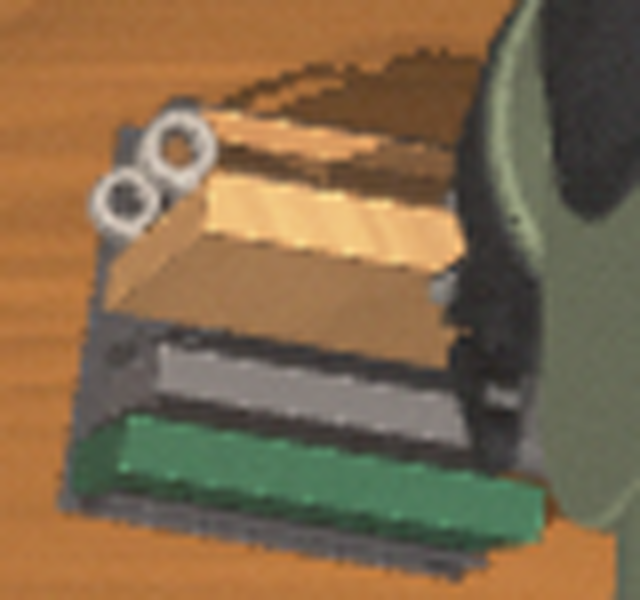

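View pics/f.png

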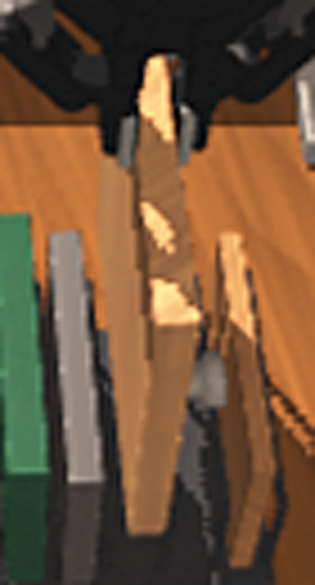

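View pics/g.png

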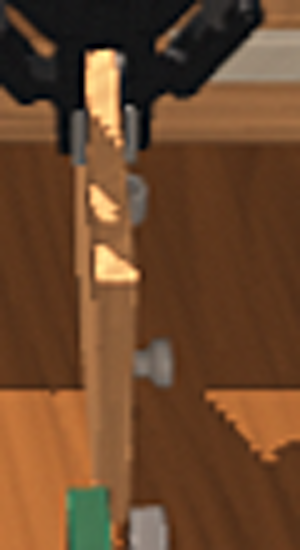

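```bash
cat > fit2.py <<'E'
from fit1 import *
P=lambda n,s,o:(lambda l,u:(n,l,full(u,s,o)))
E_=P("top",8,(325,160));F_=P("side",4.5,(275,220));G_=P("side",5,(260,170))
t3=np.array([.5598,-.2611,.25]);t4=np.array([.5573,-.0629,.1687])
held=[(t3,[E_(m(-84,19,155),(179,150)),E_(m(-84,19,55),(127,202)),E_(m(-80,8,190),(212,172)),E_(m(-80,-8,190),(208,232)),E_(m(-80,-8,0),(105,308)),
 F_(m(80,8,190),(201,320)),F_(m(80,-8,190),(155,325)),F_(m(80,-8,0),(127,532)),F_(m(80,8,0),(165,534))]),
(t4,[G_(m(80,8,190),(139,277)),G_(m(80,-8,190),(96,280))])]
def res(p,raw=False):
    fc={"top":corr(fr["top"],p[:6]),"side":corr(fr["side"],p[6:12])}
    r=[]
    for i,g in enumerate([door,hut]):
        q=p[12+3*i:15+3*i]
        for n,l,uv in g: r.append((proj(fc[n],Rz(q[2])@np.array(l)+[q[0],q[1],[.004,0][i]])[0]-uv)/0.5)
    h=p[18:24]; R=Ro.from_euler("xy",h[3:5]).as_matrix()@Rz(h[5])
    for t,g in held:
        for n,l,uv in g: r.append((proj(fc[n],R@np.array(l)+t+h[:3])[0]-uv)/0.5)
    pr=np.r_[p[:12]/.002, h[3:5]/.01,(h[2]+.1464)/.002]
    return np.concatenate(r+([] if raw else [pr]))
x0=np.r_[np.zeros(12),.558,-.268,-1.738,.597,.206,1.351,-.001,-.006,-.1464,0,0,-1.738]
s=least_squares(res,x0,loss="soft_l1",x_scale=np.r_[[.002]*12,[.01]*12]);p=s.x
if __name__=="__main__":
    cov=np.linalg.inv(s.jac.T@s.jac)
    print("cam",(p[:12]*1000).round(2));print("door",p[12:15].round(4),"hutch",p[15:18].round(4))
    print("held",p[18:24].round(4),np.sqrt(np.diag(cov))[18:].round(4))
    rr=res(p,True).reshape(-1,2)*.5; print(rr[-11:].round(2))
    h=p[18:24]; R=Ro.from_euler("xy",h[3:5]).as_matrix()@Rz(h[5])
    for l,zj in((m(-84,19,145),.165),(m(-84,19,45),.065)):
        J=Rz(p[17])@m(-111,-15,0)+[p[15],p[16],zj]; print("TCP target",(J-(R@l+h[:3])).round(4))
    # relative uncertainty of target
    def tgt(p):
        h=p[18:24]; R=Ro.from_euler("xy",h[3:5]).as_matrix()@Rz(h[5])
        return Rz(p[17])@m(-111,-15,0)+[p[15],p[16],.065]-(R@m(-84,19,45)+h[:3])
    Jt=np.array([(tgt(p+1e-5*e)-tgt(p))/1e-5 for e in np.eye(24)]).T
    print("std",np.sqrt(np.diag(Jt@cov@Jt.T)).round(4))
    fs=corr(fr["side"],p[6:12])
    for l in(m(-84,19,155),m(-84,19,55)): print("ring now px",proj(fs,R@l+t4+h[:3]))
E
python3 fit2.py
```

```text
cam [-0.84 -0.57  0.75  3.24  0.88  1.74  1.12  0.05 -0.18  0.25 -1.19  2.8 ]
door [ 0.5587 -0.2672 -1.7384] hutch [0.5974 0.208  1.3517]
held [-1.7000e-03 -5.7000e-03 -1.4600e-01 -1.4000e-03 -1.0000e-03 -1.7374e+00] [0.0017 0.0028 0.0013 0.0047 0.004  0.0061]
[[ 0.41 -0.14]
 [ 0.24 -0.12]
 [ 0.08 -0.01]
 [-0.63  0.07]
 [-0.25  0.42]
 [-0.03  0.09]
 [ 0.26 -0.47]
 [ 0.21  0.41]
 [-0.09 -0.54]
 [-0.67  0.35]
 [ 0.12  0.12]]
TCP target [0.5571 0.0221 0.166 ]
TCP target [0.557  0.0223 0.166 ]
std [0.001  0.0011 0.0014]
ring now px [[285.72309105 178.79493374]]
ring now px [[284.91514113 205.89352634]]
```

Emit:
servo_tool(rows=[[[1,-0.17,0,0,0,0],[2,-0.34,0.1,0,0,0],[2,-0.34,0.1,0,0,0],[1,-0.15,0.07,0,0,0],[0,0,0,0,0,0]]])

```text
clock: 7.58
position: [0.5571, -0.0013, 0.1654]
tool_rot: [-3.142, -0.0, 1.404]
force: [0.2, -1.1, -2.4]
grip_width: 0.0138
```

Emit:
servo_tool(rows=[[[0,0,0,0,0,0],[0,0,0,0,0,0]]])

```text
clock: 7.82
position: [0.5572, -0.0028, 0.1654]
tool_rot: [3.142, 0.0, 1.402]
force: [0.3, -0.4, -3.3]
grip_width: 0.0139
```

```bash
python3 d.py 0.557 0.0222 0.166 1.4035; cat > look.py <<'E'
import sys
from workcell import bot
import cv2,pickle
from h import *
k=sys.argv[1]
fr={}
for n,(x0,y0,w,h) in (("side",(235,120,100,130)),("top",(170,100,150,150))):
    f=bot.grab_frame(n);fr[n]=f
    s=4.5 if n=="side" else 3
    cv2.imwrite(f"pics/{n}{k}.png",cv2.resize(f["image"][y0:y0+h,x0:x0+w,::-1],None,fx=s,fy=s,interpolation=cv2.INTER_CUBIC))
pickle.dump(fr,open(f"f{k}.pkl","wb"))
E
python3 look.py 5
```

```text
t 7.83 pos [ 0.5572 -0.0028  0.1654] rpy [1.800e+02 1.000e-02 8.034e+01] w 0.0139 F [ 0.3 -0.4 -3.3] M [-0.02  0.01  0.05]
shift cm [ 2.46 -0.44 -0.06] turn [ 0.    0.01 -0.07]
```

View pics/side5.png

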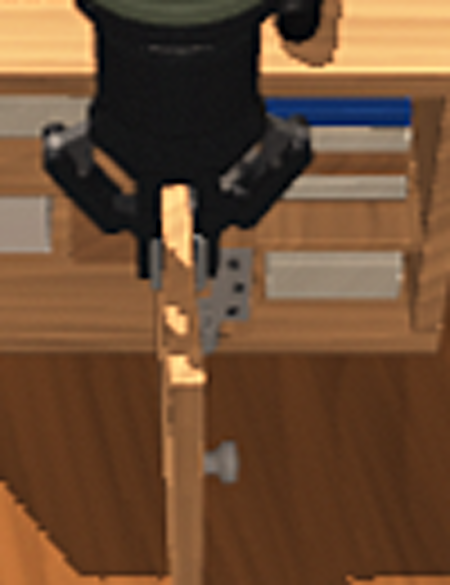

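View pics/top5.png

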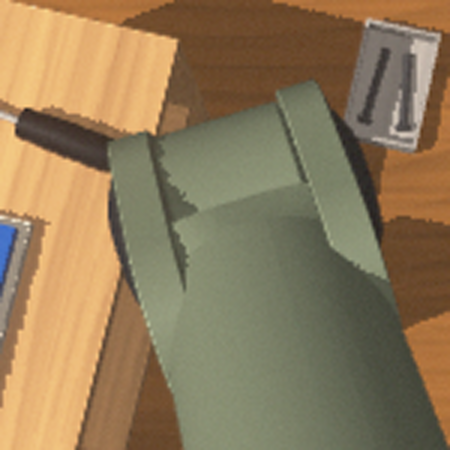

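```bash
cat > chk.py <<'E'
import sys
from fit2 import *
t=np.array(list(map(float,sys.argv[1:4])))
h=p[18:24]; R=Ro.from_euler("xy",h[3:5]).as_matrix()@Rz(h[5]); fs=corr(fr["side"],p[6:12])
def cr(l): return ((proj(fs,R@l+t+h[:3])[0]-[235,120]+.5)*4.5-.5).round(1)
for l in((80,8,190),(80,-8,190),(-84,19,55),(-84,19,35),(80,8,0),(58,28,100)): print(l,cr(m(*l)))
for z in(196,152,96,78,52,34): print("jamb",z,((proj(fs,Rz(p[17])@m(-111,-15,z)+[p[15],p[16],0])[0]-[235,120]+.5)*4.5-.5).round(1))
E
python3 chk.py .5572 -.0028 .1654
```

```text
(80, 8, 190) [203.7 381.7]
(80, -8, 190) [170.2 383.2]
(-84, 19, 55) [201.7 315.2]
(-84, 19, 35) [201.4 337.7]
(80, 8, 0) [200.4 602.2]
(58, 28, 100) [237.6 458.8]
jamb 196 [193.1 132.6]
jamb 152 [192.6 190.8]
jamb 96 [192.  259.6]
jamb 78 [191.8 280.6]
jamb 52 [191.5 310. ]
jamb 34 [191.3 329.7]
```

Emit:
servo_tool(rows=[[[0.4,-0.07,-0.03,0,0,0],[0.5,-0.09,-0.03,0,0,0],[0.4,-0.07,0,0,0,0],[0,0,0,0,0,0],[0,0,0,0,0,0]]])

```text
clock: 8.55
position: [0.5571, 0.0111, 0.166]
tool_rot: [-3.142, 0.0, 1.403]
force: [0.5, -0.6, -4.1]
grip_width: 0.0137
```

```bash
python3 d.py 0.557 0.0222 0.166 1.4035
```

```text
t 8.55 pos [0.5571 0.0111 0.166 ] rpy [-1.80e+02  1.00e-02  8.04e+01] w 0.0137 F [ 0.5 -0.6 -4.1] M [-0.01  0.04 -0.02]
shift cm [ 1.1  -0.19 -0.  ] turn [-0.    0.01 -0.02]
```

Emit:
servo_tool(rows=[[[0.3,-0.05,0,0,0,0],[0.4,-0.07,0,0,0,0],[0.3,-0.05,0,0,0,0],[0.1,-0.02,0,0,0,0],[0,0,0,0,0,0]]])

```text
clock: 9.18
position: [0.557, 0.0224, 0.166]
tool_rot: [-3.142, -0.0, 1.403]
force: [0.0, 0.5, -3.1]
grip_width: 0.0139
```

Emit:
servo_tool(rows=[[[0,0,0,0,0,0],[0,0,0,0,0,0]]])

```text
clock: 9.43
position: [0.557, 0.0222, 0.166]
tool_rot: [-3.142, 0.0, 1.403]
force: [-0.5, 0.0, -3.0]
grip_width: 0.0139
```

```bash
python3 d.py 0.557 0.0222 0.166 1.4035;python3 look.py 6;python3 chk.py .557 .0222 .166
```

```text
t 9.43 pos [0.557  0.0222 0.166 ] rpy [-180.      0.     80.39] w 0.0139 F [-0.5  0.  -3. ] M [0.04 0.03 0.02]
shift cm [-0. -0. -0.] turn [-0.    0.   -0.03]
(80, 8, 190) [191.4 342.3]
(80, -8, 190) [158.4 343.8]
(-84, 19, 55) [191.8 284.1]
(-84, 19, 35) [191.6 306.8]
(80, 8, 0) [189.9 565.2]
(58, 28, 100) [225.8 421.6]
jamb 196 [193.1 132.6]
jamb 152 [192.6 190.8]
jamb 96 [192.  259.6]
jamb 78 [191.8 280.6]
jamb 52 [191.5 310. ]
jamb 34 [191.3 329.7]
```

View pics/side6.png

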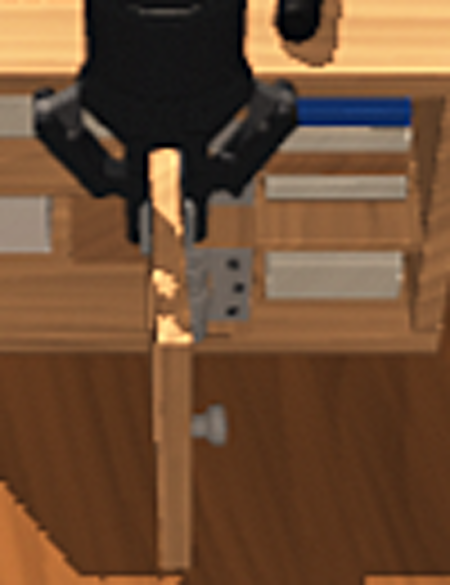

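```bash
python3 - <<'E'
from h import *
a=pickle.load(open("f6.pkl","rb"))["side"]["image"];b=pickle.load(open("f0.pkl","rb"))["side"]["image"]
c=[cv2.resize(i[150:215,255:300,::-1],None,fx=8,fy=8,interpolation=cv2.INTER_CUBIC) for i in(a,b)]
cv2.imwrite("pics/z6.png",np.hstack(c))
E
```

```text
(no output)
```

View pics/z6.png

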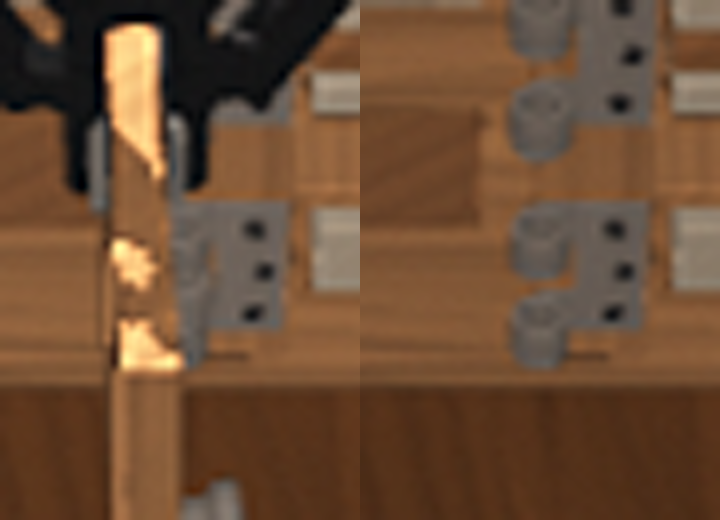

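Emit:
servo_tool(rows=[[[0.1,-0.02,0,0,0,0],[0,0,0,0,0,0],[0,0,0,0,0,0]]])

```text
clock: 9.9
position: [0.557, 0.0233, 0.166]
tool_rot: [-3.142, 0.0, 1.403]
force: [-0.3, 0.6, -3.2]
grip_width: 0.0143
```

Emit:
servo_tool(rows=[[[0.1,-0.02,0,0,0,0],[0,0,0,0,0,0],[0,0,0,0,0,0]]])

```text
clock: 10.28
position: [0.5568, 0.0235, 0.166]
tool_rot: [-3.141, 0.001, 1.402]
force: [-1.8, -5.6, -1.2]
grip_width: 0.0143
```

Emit:
servo_tool(rows=[[[0.1,-0.02,0,0,0,0],[0,0,0,0,0,0],[0,0,0,0,0,0]]])

```text
clock: 10.65
position: [0.5567, 0.0237, 0.166]
tool_rot: [-3.141, 0.002, 1.402]
force: [-3.6, -9.1, 1.2]
grip_width: 0.0142
```

Emit:
servo_tool(rows=[[[-0.15,0.03,0,0,0,0],[-0.12,0.02,0,0,0,0],[0,0,0,0,0,0],[0,0,0,0,0,0],[0,0,0,0,0,0]]])

```text
clock: 11.28
position: [0.557, 0.0228, 0.166]
tool_rot: [-3.142, -0.0, 1.403]
force: [0.8, 0.0, -3.1]
grip_width: 0.0138
```

```bash
python3 d.py 0.557 0.0223 0.166 1.4035;python3 look.py 7; python3 - <<'E'
from h import *
a=pickle.load(open("f7.pkl","rb"))["side"]["image"];b=pickle.load(open("f6.pkl","rb"))["side"]["image"]
c=[cv2.resize(i[150:250,255:300,::-1],None,fx=6,fy=6,interpolation=cv2.INTER_CUBIC) for i in(a,b)]
cv2.imwrite("pics/z7.png",np.hstack(c))
E
```

```text
t 11.28 pos [0.557  0.0228 0.166 ] rpy [-1.800e+02 -1.000e-02  8.041e+01] w 0.0138 F [ 0.8  0.  -3.1] M [-0.04  0.04  0.01]
shift cm [-0.05  0.01 -0.  ] turn [-0.   -0.01 -0.01]
```

View pics/z7.png

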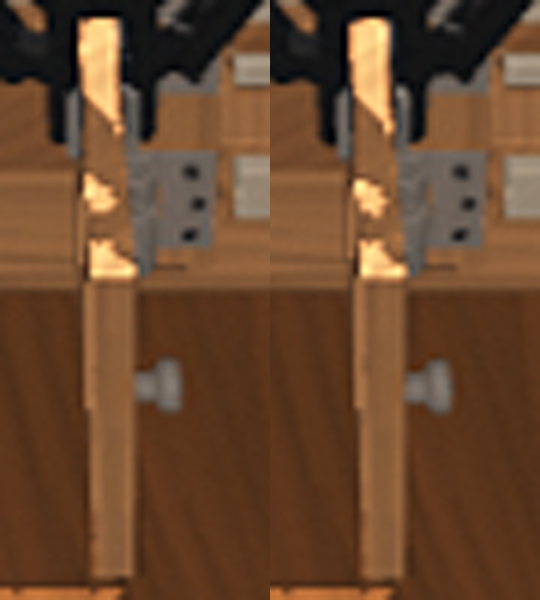

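Emit:
servo_tool(rows=[[[-0.04,0,0,0,0,0],[0,0,0,0,0,0],[0,0,0,0,0,0],[0,0,0,0,0,0]]])

```text
clock: 11.88
position: [0.5569, 0.0222, 0.166]
tool_rot: [-3.142, -0.0, 1.403]
force: [0.9, 0.5, -2.4]
grip_width: 0.0137
```

```bash
python3 d.py 0.557 0.0224 0.166 1.4035; python3 -c "
from workcell import bot
print(bot.job_done())"
```

```text
t 11.88 pos [0.5569 0.0222 0.166 ] rpy [-180.    -0.    80.4] w 0.0137 F [ 0.9  0.5 -2.4] M [ 0.03  0.05 -0.04]
shift cm [ 0.02  0.01 -0.  ] turn [-0.   -0.   -0.02]
the job is handed in; nothing more can be done
None
```

I lifted the door out of the sorter, brought its two knuckles into the gaps on the cupboard front, and handed the job in at 11.9 s with the gripper (80 N squeeze set) still holding it still and upright. No verdict was reported.

- **Position:** The tool stands at (0.5569, 0.0222, 0.166) m. The camera fit put the target at (0.557, 0.0222, 0.166) m, with an uncertainty of about 1 mm sideways and 1.4 mm in height.
- **Depth:** I pushed gently until the door touched the wood, which happened at y ≈ 0.0234 m with at most about 10 N. The brief says the knuckles stop 1 mm too deep, so the right depth is about 0.0224 m, which agrees with the cameras. I backed off to 0.0222 m.
- **Side view:** In the last picture, taken before a final 0.5 mm back-off, the lower knuckles line up. The door's near edge matches the fit to within a pixel, with no tilt and no slip in the fingers.
- **Not checked directly:** The hand and arm hid the upper hinge in both cameras, so its alignment rests on the fit and on the door being upright. Sideways alignment there could not be checked by touch, and the height was never probed.
- **Bystanders:** I planned the path clear of the tray, bottle and screwdriver, and felt no unexpected contact. I did not measure their positions again at the end.

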